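# Make up an edge kit and a binding kit

### The arm

A 6-joint arm with a two-finger parallel gripper is mounted at the origin on a cart in front of the work surface, level with it; the furniture and walls round the work are solid. World frame = base frame: x ahead of the robot, y to its left, z up, the work surface at z = 0. Lengths are in m, angles in rad, forces in N, time in s.
With the tool pointing down it reaches from about 0.4 to 0.825 m from the base axis. Payload 7 kg.
Tool frame: the origin (TCP) lies at the very end of the fingers, on their centre line; the grasp point (between the pads) lies 19 mm behind it; z points along the fingers, y is the line along which they close (so a half turn about z gives the same grasp; the last joint's range is limited). The gripper opens to 88 mm and grips with 3 to 60 N. Pads are 19 mm wide; open, the fingers measure 130 mm over their backs; the gripper's body (78 mm by 193 mm) begins 47 mm behind the grasp point.
Start: joints at [1.608, 0.359, 0.012, 0, -1.224, -0.288], TCP at [0.168, 0.654, 0.227] pointing down, gripper open.
Joint ranges: [-3.07, 3.07], [-1.43, 2.12], [-1.02, 1.25], [-3.03, 1.67], [-3.05, -0], [-3.03, 3.03]. Speed limits (rad/s): [2.39, 2.39, 3.01, 3.14, 3.14, 3.14].

### API

Orientations are given as a 3x3 rotation matrix whose columns are the frame's x, y, z axes.
In Python, from station import robot gives the robot as it stands.
- The arm moves only by the tool servo_tool, never from a script. Its argument "plan" is a list that holds one entry, the list of rows, each a list of 5 numbers: the shift along the tool's x, y, z in normalised numbers (1 is 50 cm), then the turn about the tool's z in fractions of the full range, 1 being 120 degrees, then the opening, from 0 (shut) to 1 (fully open). In form: [[[x, y, z, spin, jaw], ...]]. A call has 1 to 20 rows; each row is the pose to reach, as a shift and turn from the pose commanded when the call began, along the tool's axes at that moment; what a row does not reach only later rows make up. A row lasts 1/12 s, in which the tool goes at most 41.7 mm and 7.16 degrees, less where a joint would pass 70% of its speed; a pose out of reach is approached as far as the arm can. Shift and turn numbers lie between -1 and 1, and a call with a number outside is refused. A call with a gripper value outside its range is refused whole. The fingers move at their own pace and stop on an object; "newtons" is the grip in N (left out, the last holds). Time passes only in rows, so rows that repeat a pose let the fingers close. It gives the time, the measured TCP pose, the force, the opening and the grip force at its end, in the units of the state.
- robot.get_obs(): the state, without advancing time (a new reading comes with each control period).
- robot.get_image(name): name is "scene" or "top"; returns (picture, depth): 384x512x3 uint8, red, green, blue; 384x512 float32, m along the optical axis (not along the pixel's ray), 0 where there is no reading.
- robot.get_calibration(name): a dict with "mtx" (3x3 intrinsics, pixels), "rvec" (rotation vector, rad) and "tvec" (3), from world to camera coordinates, as OpenCV has them. Camera axes: x right, y down, z forward; pixel columns grow to the right and rows downward; lengths in m; the calibration is good to about 2 mm. A picture is of the moment at which its call begins. get_calibration takes no time and is no camera call.
- robot.sign_off(): hands the job in; it is judged then, once.
Trained networks look in the newest picture that a camera, given by its name, has taken for a name from the list of things; names that differ only in an ending like _2 or _b are one class to them, and where a whole thing is asked for, a point or a joint stands for the part that bears it (a point fixed in the world has none). Each returns a list of dicts, best first, with "score" (0 to 1); they miss things now and then, are a little off and sometimes report something else, mostly with a low value. They report only what shows in the picture. A call takes as long as a camera call. They do not tell look-alikes from the thing itself.
- robot.boxes_of(camera, target): "rect" ([left, top, right, bottom] in pixels, round what is visible of it).
- robot.masks_of(camera, target): "pixels" (384x512 bool, what is visible of it) and "rect" ([left, top, right, bottom] in pixels, round what is visible of it).
- robot.tip_of(camera, target): "position" ([row, column] in pixels: a listed point, or the origin of a listed thing).
The state is a dict: "time_s": time; "joints": joint angles; "qd": joint speeds; "effort": joint torques, N m; "position": TCP position; "orientation": TCP orientation; "ft_force": force on the tool from outside, world axes, zero at the start; "wrist_torque": the same for the moment, N m; "grip_width": finger opening in m; "grip_force": force on a finger pad.
Only numpy, scipy, OpenCV 4.12 (cv2) and the standard library are available. Lean on these libraries where they do the work, as an engineer would, in place of code of your own. Each camera call takes 0.05 s, during which the arm holds its last target. There are 200 camera calls.

### The job

Make up two ski-service kits from the loose stock on the bench. The edge kit, in the tray with two pockets, gets the blue file guide in the long pocket and one of the two black abrasive blocks in the other; the binding kit, in the tray with three pockets, gets the screw tub in the round pocket, the pale metal gauge with the knurled screw in the small middle pocket, and the other abrasive block in the end pocket. Each thing stands upright, flat on the floor of its pocket; leave the violet wax block and the whetstone where they lie.

Things in the scene. Friction and masses are not known exactly. Their poses are not given: they have to be found in the camera images.
- edge_tray: Fixed grey board 104 mm (x) by 230 mm (y), 12 mm thick, pockets 6 mm deep (floor 6 mm above bench). Origin: centre of underside, z up. TWO pockets: long one for the file guide (lies along tray y), centre x 0, y +45 mm, 60 (x) by 112 (y) mm; block pocket, centre x 0, y -66 mm, 76 (x) by 50 (y) mm (block lies along tray x).
- binding_tray: Fixed grey board 104 mm (x) by 230 mm (y), 12 mm thick, pockets 6 mm deep (floor 6 mm above bench). Origin: centre of underside, z up. THREE pockets, all at x 0: round, 74 mm across, for the tub, y +64 mm; middle one for the gauge, y -12 mm, 66 (x) by 38 (y) mm; end one for a block, y -76 mm, 76 (x) by 50 (y) mm. Gauge and block lie along tray x, either way round.
- file_guide: Edge filing guide: blue body 44 mm wide (x) and 88 mm long (y), 26 mm high, with a black knob 24 mm across on top (to 34 mm); with its silver tip it is 100 mm long overall in y, from -50 to +50 mm. Grasp it across x. Origin at the centre of its underside; z up. 0.14 kg. Either way round in its pocket.
- block_a: Plain black rubber abrasive block, 34 mm (x) by 60 mm (y) by 22 mm high, flat sides. There are two alike, block_a and block_b, and either may go in either kit. Origin at the centre of its underside; z up. 0.06 kg.
- block_b: Plain black rubber abrasive block, 34 mm (x) by 60 mm (y) by 22 mm high, flat sides. There are two alike, block_a and block_b, and either may go in either kit. Origin at the centre of its underside; z up. 0.06 kg.
- gauge: Pale grey metal wear gauge: a block 22 mm (x) by 50 mm (y) by 18 mm high, with a knurled screw 14 mm across standing on it at y -10 mm, to 28 mm high. Grasp it across x. Origin at the centre of its underside; z up. 0.11 kg.
- screw_tub: Round tub, cream with a red screw lid, 58 mm across the lid (from 40 mm up), 55 mm across the body, 55 mm high, standing upright. The lid is fixed. Origin at the centre of its underside; z up. 0.18 kg.
- wax: Violet block of wax, 35 mm (x) by 75 mm (y) by 22 mm high, in no kit: it stays where it lies. Origin at the centre of its underside.
- whetstone: Flat grey whetstone, 25 mm (x) by 60 mm (y) by 13 mm high, in no kit: it stays where it lies. Origin at the centre of its underside.
Things that resemble listed ones, but are neither listed nor needed, are in the scene too. Leave any orange look-alike of the screw_tub alone. Leave any brown look-alike of the gauge alone.

How it is judged:
At the end, for the whole second after the job is handed in: Each thing in its named pocket: file guide within 15 mm of the pocket centre in the tray's x and y, the others within 13 mm; underside 3 to 9 mm above the bench, upright within 0.06 rad, slower than 20 mm/s; wax and whetstone within 25 mm of their start (x of file_guide in the frame of edge_tray between -0.015 and 0.015 m and y of file_guide in the frame of edge_tray between 0.03 and 0.06 m and z of file_guide in the frame of edge_tray between 0.003 and 0.009 m and angle between each of file_guide, screw_tub, gauge's own z axis and vertical below 0.06 rad and linear speed of each of file_guide, screw_tub, gauge below 0.02 m/s and x of screw_tub in the frame of binding_tray between -0.013 and 0.013 m and y of screw_tub in the frame of binding_tray between 0.051 and 0.077 m and z of screw_tub in the frame of binding_tray between 0.003 and 0.009 m and x of gauge in the frame of binding_tray between -0.013 and 0.013 m and y of gauge in the frame of binding_tray between -0.025 and 0.001 m and z of gauge in the frame of binding_tray between 0.003 and 0.009 m and (((x of block_a in the frame of edge_tray between -0.013 and 0.013 m and y of block_a in the frame of edge_tray between -0.079 and -0.053 m and z of block_a in the frame of edge_tray between 0.003 and 0.009 m and angle between block_a's own z axis and vertical below 0.06 rad and linear speed of block_a below 0.02 m/s) and (x of block_b in the frame of binding_tray between -0.013 and 0.013 m and y of block_b in the frame of binding_tray between -0.089 and -0.063 m and z of block_b in the frame of binding_tray between 0.003 and 0.009 m and angle between block_b's own z axis and vertical below 0.06 rad and linear speed of block_b below 0.02 m/s)) or ((x of block_b in the frame of edge_tray between -0.013 and 0.013 m and y of block_b in the frame of edge_tray between -0.079 and -0.053 m and z of block_b in the frame of edge_tray between 0.003 and 0.009 m and angle between block_b's own z axis and vertical below 0.06 rad and linear speed of block_b below 0.02 m/s) and (x of block_a in the frame of binding_tray between -0.013 and 0.013 m and y of block_a in the frame of binding_tray between -0.089 and -0.063 m and z of block_a in the frame of binding_tray between 0.003 and 0.009 m and angle between block_a's own z axis and vertical below 0.06 rad and linear speed of block_a below 0.02 m/s))) and distance of each of wax, whetstone from where it was at the start of the episode below 0.025 m); the robot touches nothing.
It fails at once if the wax block is taken away or pushed more than 60 mm (distance of wax from where it was at the start of the episode above 0.06 m).
It fails at once if the whetstone is taken away or pushed more than 60 mm (distance of whetstone from where it was at the start of the episode above 0.06 m).
It also fails if it takes over 120 s, if anything falls off the work surface, if the arm or the gripper's body presses on something with over 40 N, if the wrist force passes 120 N, or if a joint passes its speed limit or range.

## Working session

There is one attempt and no reset: what is moved stays moved. The work goes in short steps, Python scripts to look and compute and a tool call to move; the robot and the scene stay as the last step left them, time stands still between calls to the robot, and variables do not carry over. Pictures are saved under pics/ and viewed, at most 14 in all, crops included, and the job is handed in when it is done.

Besides the shell and the picture viewer there is one more tool, called after ">>>" as name(argument=value, ...), one argument or row to a line, values as JSON. servo_tool: Moves the arm, as the interface text tells. Its arguments: {"type":"object","properties":{"plan":{"type":"array","items":{"type":"array","items":{"type":"array","items":{"type":"number"}}}},"newtons":{"type":"number"}},"required":["plan"]}

```bash
mkdir -p pics; ls
cat > h.py <<'E'
import numpy as np, cv2
from station import robot
def snap(n,f=None):
    im,d=robot.get_image(n)
    if f: cv2.imwrite('pics/'+f,cv2.cvtColor(im,cv2.COLOR_RGB2BGR))
    return im,d
def cloud(n,d):
    c=robot.get_calibration(n);K=np.array(c['mtx']);R=cv2.Rodrigues(np.array(c['rvec'],float))[0];t=np.array(c['tvec'],float).ravel()
    v,u=np.mgrid[:d.shape[0],:d.shape[1]]
    p=np.stack([(u-K[0,2])/K[0,0]*d,(v-K[1,2])/K[1,1]*d,d],-1)
    w=(p-t)@R
    w[d<=0]=np.nan
    return w
E
python3 - <<'E'
from h import *
for n in('scene','top'):
    im,d=snap(n,n+'0.png'); w=cloud(n,d); np.savez(n+'0.npz',im=im,d=d,w=w)
    c=robot.get_calibration(n);print(n,c)
o=robot.get_obs();print(o['time_s'],o['position'],o['orientation'])
E
```

```text
pics
scene {'mtx': array([[418.3000647 ,   0.        , 254.84759034],
       [  0.        , 418.3000647 , 191.12689558],
       [  0.        ,   0.        ,   1.        ]]), 'rvec': array([ 2.0391617 , -1.23481037,  0.53342362]), 'tvec': array([-0.22895454,  0.31937633,  0.79763124])}
top {'mtx': array([[392.90453156,   0.        , 261.52076772],
       [  0.        , 392.90453156, 195.34369459],
       [  0.        ,   0.        ,   1.        ]]), 'rvec': array([ 2.13189582, -2.12052237,  0.21666755]), 'tvec': array([-0.02160976,  0.50200926,  1.20457539])}
0.1 [0.16742991 0.65348476 0.22574529] [[ 9.68689923e-01 -2.48273592e-01 -2.36869353e-04]
 [-2.48273675e-01 -9.68688901e-01 -1.41256019e-03]
 [ 1.21248678e-04  1.42714124e-03 -9.99998974e-01]]
```

View pics/top0.png

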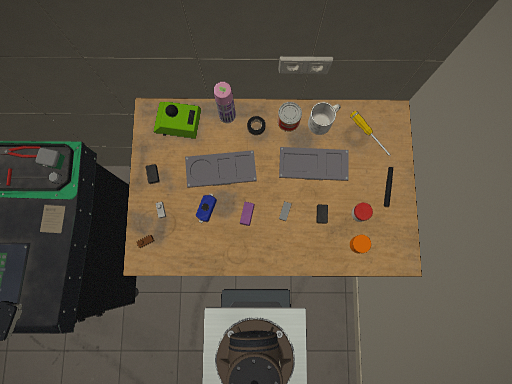

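View pics/scene0.png

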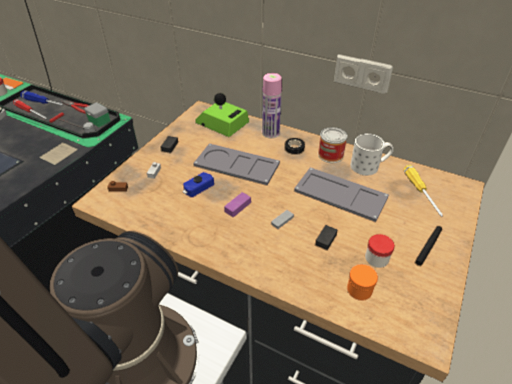

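Top view: trays at (221,168) (round pocket at left: binding) and (313,163) (edge). Blue guide is at (206,208), wax (247,213), whetstone (286,211) and blocks at (152,174) and (322,214). Red-lid tub is at (363,212), with an orange look-alike at (361,244). The pale gauge is at (160,210), with a brown look-alike at (145,241).

```bash
cat > m.py <<'E'
from h import *
def objs(name,w,im,zmin,zmax,boxes,top=False):
    for k,(u,v,r) in boxes.items():
        sub=w[v-r:v+r+1,u-r:u+r+1].reshape(-1,3); 
        s=sub[(sub[:,2]>zmin)&(sub[:,2]<zmax)]
        if len(s)<4: print(name,k,'few',np.nanmax(sub[:,2]));continue
        zt=np.percentile(s[:,2],80)
        q=s[s[:,2]>max(zmin,0.5*zt)]
        (cx,cy),(a,b),ang=cv2.minAreaRect((q[:,:2]*1000).astype(np.float32))
        if a<b: a,b,ang=b,a,ang+90
        print(name,k,'c',round(cx,1),round(cy,1),'size',round(a,1),round(b,1),'longdir deg',round((ang+90)%180-90,1),'ztop',round(zt*1000,1),len(q),'mean',(q[:,:2].mean(0)*1000).round(1))
E
python3 - <<'E'
from m import *
B=dict(guide=(206,208,17),blockL=(152,174,13),blockR=(322,214,13),tub=(363,212,14),gauge=(160,210,13),wax=(247,213,15),whet=(286,211,14))
z=np.load('top0.npz');w=z['w']
print('bench z',np.nanmedian(w[230:260,200:300,2]), np.nanmedian(w[180:190,130:145,2]),np.nanmedian(w[230:260,390:410,2]))
objs('top',w,z['im'],.006,.1,B)
# trays
objs('top',w,z['im'],.005,.02,dict(bind=(221,168,38),edge=(313,163,38)))
for t in('edge_tray','binding_tray','file_guide','block_a','gauge','screw_tub'):
    for n in('top','scene'):
        ww=np.load(n+'0.npz')['w']
        for r in robot.masks_of(n,t)[:3]:
            if r['score']<.3: continue
            p=ww[r['pixels']];p=p[np.isfinite(p[:,0])]
            zz=np.percentile(p[:,2],70);q=p[p[:,2]>zz-.006]
            (c,s,a)=cv2.minAreaRect((q[:,:2]*1000).astype(np.float32))
            print(n,t,round(r['score'],2),np.round(r['rect']),'c',np.round(c,1),np.round(s,1),round(a,1),'ztop',round(zz*1000,1),len(q))
E
```

```text
bench z 0.0010475259711466424 0.0016035998419782352 0.0010720365381005853
top guide c 465.1 162.6 size 96.7 43.6 longdir deg -19.5 ztop 29.7 354 mean [464.8 161.1]
top blockL c 579.4 341.9 size 61.7 35.4 longdir deg 10.7 ztop 25.3 198 mean [577.9 340.9]
top blockR c 449.5 -215.1 size 61.3 33.4 longdir deg -1.7 ztop 24.7 200 mean [ 448.8 -214.8]
top tub c 452.2 -339.7 size 56.6 54.9 longdir deg 71.3 ztop 57.8 282 mean [ 451.1 -337.9]
top gauge c 458.8 309.0 size 49.5 22.8 longdir deg 14.6 ztop 21.5 111 mean [458.5 308. ]
top wax c 448.9 28.9 size 72.5 33.4 longdir deg -12.2 ztop 25.2 234 mean [448.2  28.7]
top whet c 458.0 -95.1 size 60.1 24.9 longdir deg -18.7 ztop 16.6 141 mean [458.1 -95.5]
top bind c 604.0 120.1 size 261.0 256.8 longdir deg -0.8 ztop 14.4 1861 mean [601.4 118.6]
top edge c 623.9 -195.0 size 262.0 253.5 longdir deg 0.9 ztop 13.9 1839 mean [ 623.  -194.8]
top edge_tray 0.89 [282. 144. 352. 184.] c [ 618.9 -193.4] [231.  108.8] 87.7 ztop 12.9 1726
scene edge_tray 0.55 [294. 170. 390. 222.] c [ 613.4 -194.4] [230.7 113.9] 88.4 ztop 9.4 2084
top binding_tray 0.81 [187.
[... 782 characters left out ...]
op gauge 0.6 [140. 238. 146. 248.] c [357.2 353.2] [22.  49.6] 29.0 ztop 20.9 101
top gauge 0.42 [158. 204. 168. 220.] c [458.8 309.2] [49.5 21.8] 14.1 ztop 20.8 101
scene gauge 0.53 [147. 162. 162. 180.] c [456.3 307.7] [54.5 23.4] 13.7 ztop 15.5 110
scene gauge 0.45 [107. 181. 129. 192.] c [353.1 351.6] [23.3 51. ] 22.8 ztop 16.3 124
top screw_tub 0.81 [351. 204. 374. 222.] c [ 452.3 -340.4] [55.2 54.3] 37.8 ztop 56.9 252
top screw_tub 0.78 [352. 239. 371. 254.] c [ 348.9 -329.4] [49.7 56. ] 0.3 ztop 57.1 250
scene screw_tub 0.86 [347. 266. 375. 303.] c [ 345.3 -332.3] [55.2 55. ] 57.3 ztop 53.2 518
scene screw_tub 0.74 [365. 235. 398. 268.] c [ 447.4 -340.9] [56.4 54.9] 17.8 ztop 52.9 431
```

```bash
cat >> h.py <<'E'
def go(x,y,z,h,o=None):
    """shift (cm, deg) in tool axes from the measured pose to world x,y,z (mm), tool-x heading h (deg)"""
    o=o or robot.get_obs();R=np.array(o['orientation']);p=np.array(o['position'])*1000
    s=R.T@(np.array([x,y,z])-p)/10
    hd=np.degrees(np.arctan2(R[1,0],R[0,0]));sp=(hd-h+180)%360-180
    print('to',(x,y,z,h),'->',s.round(2),'spin',round(sp,1))
E
python3 - <<'E'
from m import *
zt=np.load('top0.npz');zs=np.load('scene0.npz')
S=dict(guide=(198,183,20),gauge=(154,170,11))
objs('scene',zs['w'],zs['im'],.008,.1,S)
for r,nm in(((75,130,210,240),'spray'),((100,132,276,303),'can'),((100,135,306,345),'mug'),((112,136,244,270),'tape'),((98,140,150,204),'green'),((165,210,383,395),'bar'),((108,156,348,392),'driver')):
    p=zt['w'][r[0]:r[1],r[2]:r[3]].reshape(-1,3);p=p[np.isfinite(p[:,0])];q=p[(p[:,2]>.008)&(p[:,0]<.87)]
    print(nm,'min',(q.min(0)*1000).round(),'max',(q.max(0)*1000).round())
    for b in np.arange(0.02,.2,.06):
        k=q[(q[:,2]>b)]
        if len(k)>3: print('   >',round(b,2),'x',(k[:,0].min()*1000).round(),(k[:,0].max()*1000).round(),'y',(k[:,1].min()*1000).round(),(k[:,1].max()*1000).round())
# pocket centroids, top camera
w=zt['w']
for nm,c,a,pk in(('edge',(616,-194),-2,[(45,60,112),(-66,76,50)]),('bind',(596,117),6.4,[(64,74,74),(-12,66,38),(-76,76,50)])):
  for cam,ww in(('top',w),('scene',zs['w'])):
    R=np.array([[np.cos(np.radians(a)),-np.sin(np.radians(a))],[np.sin(np.radians(a)),np.cos(np.radians(a))]])
    l=(ww[...,:2]*1000-c)@R; zz=ww[...,2]*1000
    bz=np.nanmedian(zz[(abs(l[...,0])<80)&(abs(l[...,0])>62)&(abs(l[...,1])<100)])
    rim=np.nanmedian(zz[(abs(abs(l[...,0])-47)<4)&(abs(l[...,1])<105)])
    for y,sx,sy in pk:
        k=(abs(l[...,0])<46)&(abs(l[...,1]-y)<sy/2+6)&(zz<rim-3)
        q=l[k]; print(nm,cam,'bench',bz.round(1),'rim',rim.round(1),'pocket',y,'n',len(q),'mid',((np.percentile(q,3,0)+np.percentile(q,97,0))/2).round(1),'ext',(np.percentile(q,97,0)-np.percentile(q,3,0)).round(1))
go(579,342,120,10.5)
E
```

```text
scene guide c 481.3 160.1 size 132.1 62.4 longdir deg 2.3 ztop 25.1 395 mean [457.3 156.6]
scene gauge c 456.3 307.7 size 54.5 23.4 longdir deg 13.7 ztop 18.2 111 mean [452.8 304.6]
spray min [739.  53.   8.] max [861. 160. 204.]
   > 0.02 x 761.0 861.0 y 53.0 158.0
   > 0.08 x 761.0 861.0 y 53.0 151.0
   > 0.14 x 762.0 861.0 y 53.0 144.0
   > 0.2 x 771.0 813.0 y 77.0 124.0
can min [ 732. -146.    8.] max [809. -71.  83.]
   > 0.02 x 732.0 809.0 y -146.0 -71.0
   > 0.08 x 733.0 803.0 y -139.0 -74.0
mug min [ 721. -300.    8.] max [ 847. -174.   97.]
   > 0.02 x 721.0 803.0 y -276.0 -174.0
   > 0.08 x 721.0 803.0 y -266.0 -176.0
tape min [720. -30.   8.] max [782.  31.  27.]
   > 0.02 x 720.0 782.0 y -27.0 31.0
green min [700. 183.   8.] max [825. 357. 114.]
   > 0.02 x 705.0 825.0 y 192.0 343.0
   > 0.08 x 748.0 785.0 y 253.0 292.0
bar min [ 475. -453.    8.] max [ 609. -420.   25.]
   > 0.02 x 475.0 599.0 y -449.0 -423.0
driver min [ 648. -459.    8.] max [ 803. -308.   36.]
   > 0.02 x 651.0 803.0 y -445.0 -322.0
edge top bench 1.3 rim 11.8 pocket 45 n 425 mid [ 4.6 45.3] ext [ 58.7 105. ]
edge top bench 1.3 rim 11.8 pocket -66 n 239 mid [  5.9 -64.8] ext [71.4 47.2]
edge scene bench -2.0 rim 9.3 pocket 45 n 551 mid [ 4.9 45.6] ext [ 54.1 104.2]
edge scene bench -2.0 rim 9.3 pocket -66 n 350 mid [  4.3 -66. ] ext [68.9 46.4]
bind top bench 1.5 rim 12.1 pocket 64 n 278 mid [ 4.6 65.2] ext [65.1 67.1]
bind top bench 1.5 rim 12.1 pocket -12 n 184 mid [  3.6 -11.2] ext [64.5 37. ]
bind top bench 1.5 rim 12.1 pocket -76 n 240 mid [  4.3 -75.3] ext [71.7 47.6]
bind scene bench -2.1 rim 8.8 pocket 64 n 258 mid [ 6.1 65.5] ext [61.9 61.5]
bind scene bench -2.1 rim 8.8 pocket -12 n 203 mid [  6.2 -13.4] ext [60.9 40. ]
bind scene bench -2.1 rim 8.8 pocket -76 n 261 mid [  3.3 -74.1] ext [69.9 47.2]
to (579, 342, 120, 10.5) -> [47.6  20.   10.66] spin -24.9
```

Run:
```python
import cv2
a=cv2.imread('pics/top0.png')[140:240,125:385]
cv2.imwrite('pics/crop0.png',cv2.resize(a,None,fx=3,fy=3,interpolation=cv2.INTER_CUBIC))
```

```text
(no output)
```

View pics/crop0.png

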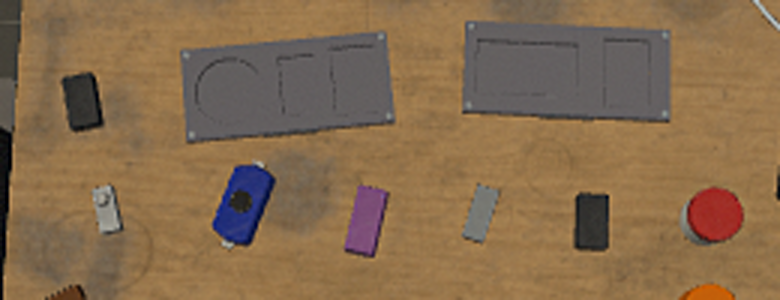

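Crop: round pocket is at the left (+y) end of the binding tray and the edge tray's long pocket is at its left, with both pocket layouts clear. The guide has tips at both ends, so it is symmetric. First I'll go to above the left block.

The manual's scale: shifts go in shares of 50 cm and turns go in shares of 120 degrees. Converting my numbers, 47.5 cm is 0.95, 20.2 cm is 0.404, -24.9 degrees is -0.2075.

>>> servo_tool(
  plan=[
    [[0.95,0.404,0.06,-0.2075,1],[0.95,0.404,0.06,-0.2075,1],[0.95,0.404,0.06,-0.2075,1],[0.95,0.404,0.06,-0.2075,1],[0.95,0.404,0.06,-0.2075,1],[0.95,0.404,0.06,-0.2075,1],[0.95,0.404,0.06,-0.2075,1],[0.95,0.404,0.06,-0.2075,1],[0.95,0.404,0.06,-0.2075,1],[0.95,0.404,0.06,-0.2075,1],[0.95,0.404,0.06,-0.2075,1],[0.95,0.404,0.06,-0.2075,1],[0.95,0.404,0.06,-0.2075,1],[0.95,0.404,0.06,-0.2075,1],[0.95,0.404,0.06,-0.2075,1],[0.95,0.404,0.06,-0.2075,1],[0.95,0.404,0.06,-0.2075,1]],
  ],
  newtons=20,
)

```text
time_s: 2.12
position: [0.5769, 0.3411, 0.1968]
orientation: [[0.983, 0.184, 0.0], [0.184, -0.983, 0.0], [0.0, -0.0, -1.0]]
ft_force: [-0.8, -0.2, -0.2]
grip_width: 0.0877
grip_force: 0.0
```

Run:
```python
from h import *
go(577.2,340.5,8,10.5)
o=robot.get_obs();print(o['time_s'],o['position'],o['joints'],o['grip_width'])
```

```text
to (577.2, 340.5, 8, 10.5) -> [1.000e-02 7.000e-02 1.888e+01] spin 0.1
2.1167 [0.5769104  0.34105341 0.19680267] [ 8.24098033e-01  3.68959364e-01 -4.16463678e-02 -1.01102764e-04
 -1.15982472e+00  9.31572445e-01] 0.08766402621672728
```

To row units: 18.9 cm is 0.378, 18.4 cm is 0.368.

>>> servo_tool(
  plan=[
    [[0,0.002,0.08,0,1],[0,0.002,0.16,0,1],[0,0.002,0.24,0,1],[0,0.002,0.3,0,1],[0,0.002,0.34,0,1],[0,0.002,0.368,0,1],[0,0.002,0.378,0,1],[0,0.002,0.378,0,1],[0,0.002,0.378,0,0.2],[0,0.002,0.378,0,0.2],[0,0.002,0.378,0,0.2],[0,0.002,0.378,0,0.2],[0,0.002,0.378,0,0.2],[0,0.002,0.378,0,0.2],[0,0.002,0.378,0,0.2],[0,0.002,0.35,0,0.2],[0,0.002,0.28,0,0.2],[0,0.002,0.2,0,0.2],[0,0.002,0.16,0,0.2],[0,0.002,0.16,0,0.2]],
  ],
)

```text
time_s: 3.78
position: [0.5804, 0.3413, 0.123]
orientation: [[0.983, 0.184, 0.007], [0.184, -0.983, 0.006], [0.008, -0.004, -1.0]]
ft_force: [1.1, -0.2, -0.1]
grip_width: 0.0189
grip_force: 0.0
```

Run:
```python
from h import *
go(607,41.8,80,6.4)
go(607,41.8,15,6.4)
```

```text
to (607, 41.8, 80, 6.4) -> [-2.92 29.95  4.15] spin 4.2
to (607, 41.8, 15, 6.4) -> [-2.98 29.97 10.65] spin 4.2
```

Run:
```python
from m import *
o=robot.get_obs();print(o['position'],o['grip_width'],o['ft_force'])
im,d=snap('top');w=cloud('top',d)
objs('top',w,im,.006,.2,dict(L=(152,174,15)))
cv2.imwrite('pics/a1.png',cv2.cvtColor(cv2.resize(im[120:240,120:280],None,fx=4,fy=4),cv2.COLOR_RGB2BGR))
im,d=snap('scene');w=cloud('scene',d)
cv2.imwrite('pics/a2.png',cv2.cvtColor(cv2.resize(im[60:240,80:300],None,fx=3,fy=3),cv2.COLOR_RGB2BGR))
```

```text
[0.58042022 0.34130085 0.12302051] 0.018900745447849053 [ 1.08936694 -0.18363518 -0.07220151]
top L c 580.3 306.4 size 101.8 63.3 longdir deg -80.4 ztop 25.8 189 mean [573.2 336.5]
```

View pics/a2.png

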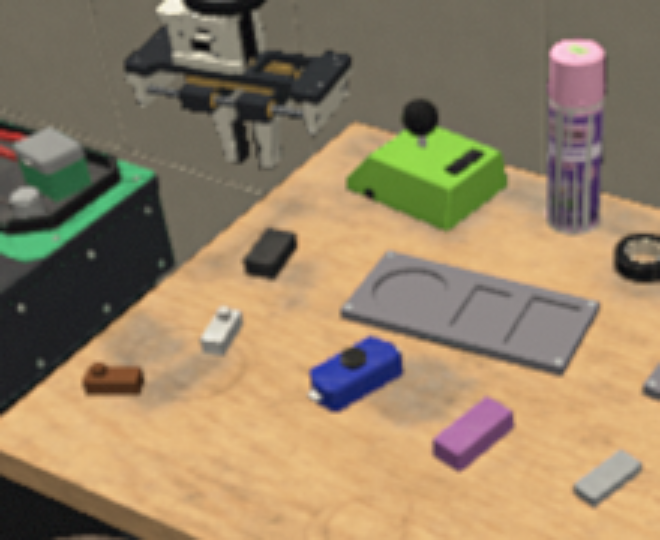

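The scene crop shows the block still on the bench at about (270,252), with the shut gripper above it. I lifted too early.

Run:
```python
from m import *
w=np.load('scene0.npz')['w']
im,d=snap('scene');w1=cloud('scene',d)
objs('before',w,im,.008,.05,dict(L=(168,145,9)));objs('now',w1,im,.008,.05,dict(L=(168,145,9)))
o=robot.get_obs();print(o['position'],o['grip_width'])
go(577.2,340.5,80,10.5);go(577.2,340.5,7,10.5)
```

```text
before L c 574.9 339.1 size 64.4 34.9 longdir deg 9.7 ztop 20.5 171 mean [571.8 337.4]
now L c 575.6 337.8 size 62.5 35.0 longdir deg 12.6 ztop 20.4 170 mean [572.2 335.3]
[0.57742124 0.33913462 0.1165283 ] 0.017724101506563564
to (577.2, 340.5, 80, 10.5) -> [ 0.   -0.14  3.65] spin 0.0
to (577.2, 340.5, 7, 10.5) -> [ 1.000e-02 -1.300e-01  1.095e+01] spin 0.0
```

To row units: 10.9 cm is 0.218, 10 cm is 0.2, -1 degrees is -0.0083.

>>> servo_tool(
  plan=[
    [[0,0,0,-0.0083,0.7],[0,0,0,-0.0083,0.7],[0,0,0,-0.0083,0.7],[0,0,0,-0.0083,0.7],[0,0,0,-0.0083,0.7],[0,0,0,-0.0083,0.7],[0,0,0.06,-0.0083,0.7],[0,0,0.12,-0.0083,0.7],[0,0,0.17,-0.0083,0.7],[0,0,0.2,-0.0083,0.7],[0,0,0.218,-0.0083,0.7],[0,0,0.218,-0.0083,0.7],[0,0,0.218,-0.0083,0.7],[0,0,0.218,-0.0083,0.7]],
  ],
)

```text
time_s: 5.1
position: [0.5785, 0.34, 0.0089]
orientation: [[0.98, 0.2, 0.002], [0.2, -0.98, 0.001], [0.002, -0.001, -1.0]]
ft_force: [0.2, -0.2, -0.1]
grip_width: 0.0614
grip_force: 0.0
```

>>> servo_tool(
  plan=[
    [[0,0,0,0,0.2],[0,0,0,0,0.2],[0,0,0,0,0.2],[0,0,0,0,0.2],[0,0,0,0,0.2],[0,0,0,0,0.2],[0,0,0,0,0.2],[0,0,0,0,0.2]],
  ],
)

```text
time_s: 5.77
position: [0.5778, 0.3394, 0.008]
orientation: [[0.98, 0.2, 0.0], [0.2, -0.98, 0.0], [0.0, -0.0, -1.0]]
ft_force: [-2.0, 0.3, 4.5]
grip_width: 0.0339
grip_force: 20.0
```

To row units: -8 cm is -0.16, -5 cm is -0.1.

>>> servo_tool(
  plan=[
    [[0,0,-0.04,0,0.2],[0,0,-0.1,0,0.2],[0,0,-0.16,0,0.2],[0,0,-0.16,0,0.2],[0,0,-0.16,0,0.2]],
  ],
)

```text
time_s: 6.18
position: [0.5786, 0.3403, 0.0896]
orientation: [[0.98, 0.2, 0.003], [0.2, -0.98, 0.003], [0.003, -0.002, -1.0]]
ft_force: [0.1, 0.4, -2.0]
grip_width: 0.0338
grip_force: 20.0
```

Run:
```python
from h import *
print(robot.get_obs()['grip_width'])
go(607,41.8,88,6.4)
```

```text
0.0337731493934785
to (607, 41.8, 88, 6.4) -> [-3.19 29.81  0.08] spin 5.1
```

To row units: 29.8 cm is 0.596, -3.1 cm is -0.062, 5.1 degrees is 0.0425.

>>> servo_tool(
  plan=[
    [[-0.008,0.08,0,0.0083,0.2],[-0.018,0.16,0,0.0167,0.2],[-0.026,0.24,0,0.025,0.2],[-0.034,0.32,0,0.0333,0.2],[-0.042,0.4,0,0.0417,0.2],[-0.05,0.48,0,0.0425,0.2],[-0.056,0.54,0,0.0425,0.2],[-0.062,0.58,0,0.0425,0.2],[-0.062,0.596,0,0.0425,0.2],[-0.062,0.596,0,0.0425,0.2],[-0.062,0.596,0,0.0425,0.2],[-0.062,0.596,0,0.0425,0.2],[-0.062,0.596,0,0.0425,0.2]],
  ],
)

```text
time_s: 7.27
position: [0.6068, 0.0422, 0.0872]
orientation: [[0.994, 0.113, -0.0], [0.113, -0.994, -0.0], [-0.0, 0.0, -1.0]]
ft_force: [0.8, 0.2, -0.1]
grip_width: 0.0336
grip_force: 20.0
```

Run:
```python
from m import *
go(607,41.8,15,6.4)
im,d=snap('scene');w=cloud('scene',d)
cv2.imwrite('pics/b1.png',cv2.cvtColor(cv2.resize(im[60:240,150:370],None,fx=3,fy=3),cv2.COLOR_RGB2BGR))
```

```text
to (607, 41.8, 15, 6.4) -> [0.02 0.05 7.22] spin 0.1
```

View pics/b1.png

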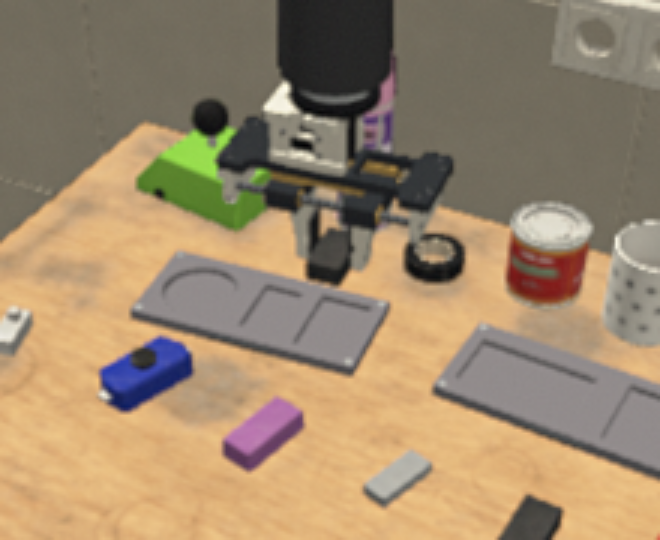

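Block is held upright. Lower and release.

To row units: 7.2 cm is 0.144, 7 cm is 0.14.

>>> servo_tool(
  plan=[
    [[0,0,0.06,0,0.2],[0,0,0.1,0,0.2],[0,0,0.13,0,0.2],[0,0,0.14,0,0.2],[0,0,0.144,0,0.2],[0,0,0.144,0,0.2],[0,0,0.144,0,0.2],[0,0,0.144,0,0.58],[0,0,0.144,0,0.58],[0,0,0.144,0,0.58],[0,0,0.144,0,0.58],[0,0,0.144,0,0.58],[0,0,0.13,0,0.58],[0,0,0.08,0,0.7],[0,0,0,0,0.8],[0,0,-0.04,0,0.8],[0,0,-0.04,0,0.8],[0,0,-0.04,0,0.8]],
  ],
)

```text
time_s: 8.82
position: [0.6079, 0.0415, 0.1098]
orientation: [[0.994, 0.112, 0.004], [0.112, -0.994, 0.001], [0.004, -0.001, -1.0]]
ft_force: [-0.3, 0.4, -0.4]
grip_width: 0.07
grip_force: 0.0
```

Run:
```python
from m import *
go(463,161.5,120,-19.4)
```

```text
to (463, 161.5, 120, -19.4) -> [-13.05 -13.55  -1.05] spin 25.8
```

To row units: -13.5 cm is -0.27, -13 cm is -0.26, 25.8 degrees is 0.215.

>>> servo_tool(
  plan=[
    [[-0.06,-0.062,-0.02,0.05,1],[-0.12,-0.124,-0.02,0.1083,1],[-0.18,-0.186,-0.02,0.1667,1],[-0.24,-0.248,-0.02,0.215,1],[-0.26,-0.27,-0.02,0.215,1],[-0.26,-0.27,-0.02,0.215,1],[-0.26,-0.27,-0.02,0.215,1],[-0.26,-0.27,-0.02,0.215,1]],
  ],
)

```text
time_s: 9.48
position: [0.4624, 0.1607, 0.1172]
orientation: [[0.944, -0.33, -0.001], [-0.33, -0.944, -0.001], [-0.0, 0.001, -1.0]]
ft_force: [0.5, 0.2, 0.1]
grip_width: 0.0878
grip_force: 0.0
```

Run:
```python
from m import *
go(463,161.5,10,-19.4)
```

```text
to (463, 161.5, 10, -19.4) -> [ 0.03 -0.1  10.72] spin 0.1
```

To row units: 10.7 cm is 0.214, 10.2 cm is 0.204.

>>> servo_tool(
  plan=[
    [[0,-0.002,0.08,0,1],[0,-0.002,0.14,0,1],[0,-0.002,0.18,0,1],[0,-0.002,0.204,0,1],[0,-0.002,0.214,0,1],[0,-0.002,0.214,0,1],[0,-0.002,0.214,0,1],[0,-0.002,0.214,0,0.3],[0,-0.002,0.214,0,0.3],[0,-0.002,0.214,0,0.3],[0,-0.002,0.214,0,0.3],[0,-0.002,0.214,0,0.3],[0,-0.002,0.214,0,0.3],[0,-0.002,0.214,0,0.3],[0,-0.002,0.214,0,0.3],[0,-0.002,0.214,0,0.3],[0,-0.002,0.214,0,0.3]],
  ],
  newtons=25,
)

```text
time_s: 10.9
position: [0.463, 0.1617, 0.0107]
orientation: [[0.943, -0.332, 0.0], [-0.332, -0.943, 0.0], [0.0, -0.0, -1.0]]
ft_force: [-1.1, 0.0, 3.0]
grip_width: 0.0433
grip_force: 25.0
```

To row units: -11 cm is -0.22, -8 cm is -0.16.

>>> servo_tool(
  plan=[
    [[0,0,-0.04,0,0.3],[0,0,-0.1,0,0.3],[0,0,-0.16,0,0.3],[0,0,-0.22,0,0.3],[0,0,-0.22,0,0.3],[0,0,-0.22,0,0.3]],
  ],
)

```text
time_s: 11.4
position: [0.4637, 0.1624, 0.1221]
orientation: [[0.943, -0.332, 0.003], [-0.332, -0.943, 0.003], [0.002, -0.003, -1.0]]
ft_force: [-0.3, 0.1, -1.7]
grip_width: 0.0435
grip_force: 25.0
```

Run:
```python
from m import *
go(619,-148.5,120,-92)
```

```text
to (619, -148.5, 120, -92) -> [24.96 24.18  0.17] spin 72.6
```

To row units: 25 cm is 0.5, 24.2 cm is 0.484, 72.6 degrees is 0.605.

>>> servo_tool(
  plan=[
    [[0.05,0.048,0,0.0542,0.3],[0.1,0.096,0,0.1083,0.3],[0.15,0.144,0,0.1625,0.3],[0.2,0.194,0,0.2167,0.3],[0.25,0.242,0,0.2708,0.3],[0.3,0.29,0,0.325,0.3],[0.35,0.34,0,0.3792,0.3],[0.4,0.388,0,0.4333,0.3],[0.45,0.436,0,0.4875,0.3],[0.484,0.468,0,0.5417,0.3],[0.5,0.484,0,0.5833,0.3],[0.5,0.484,0,0.605,0.3],[0.5,0.484,0,0.605,0.3],[0.5,0.484,0,0.605,0.3],[0.5,0.484,0,0.605,0.3]],
  ],
)

```text
time_s: 12.65
position: [0.6179, -0.1492, 0.1195]
orientation: [[-0.032, -0.999, -0.002], [-0.999, 0.032, 0.0], [-0.0, 0.002, -1.0]]
ft_force: [0.1, -0.2, -0.9]
grip_width: 0.0435
grip_force: 25.0
```

Run:
```python
from m import *
go(619,-148.5,17,-92)
```

```text
to (619, -148.5, 17, -92) -> [-0.07 -0.13 10.25] spin 0.1
```

To row units: 10.2 cm is 0.204, 10 cm is 0.2.

>>> servo_tool(
  plan=[
    [[-0.002,-0.002,0.06,0,0.3],[-0.002,-0.002,0.12,0,0.3],[-0.002,-0.002,0.164,0,0.3],[-0.002,-0.002,0.188,0,0.3],[-0.002,-0.002,0.2,0,0.3],[-0.002,-0.002,0.204,0,0.3],[-0.002,-0.002,0.204,0,0.3],[-0.002,-0.002,0.204,0,0.3],[-0.002,-0.002,0.204,0,0.7],[-0.002,-0.002,0.204,0,0.7],[-0.002,-0.002,0.204,0,0.7],[-0.002,-0.002,0.204,0,0.7],[-0.002,-0.002,0.204,0,0.7],[-0.002,-0.002,0.19,0,0.7],[-0.002,-0.002,0.14,0,0.7],[-0.002,-0.002,0.06,0,0.9],[-0.002,-0.002,0,0,1],[-0.002,-0.002,0,0,1],[-0.002,-0.002,0,0,1]],
  ],
)

```text
time_s: 14.23
position: [0.6211, -0.1486, 0.1237]
orientation: [[-0.034, -0.999, 0.005], [-0.999, 0.034, 0.0], [-0.0, -0.005, -1.0]]
ft_force: [0.2, 0.1, -0.9]
grip_width: 0.0825
grip_force: 0.0
```

Run:
```python
from m import *
go(450,-340.3,120,-20)
```

```text
to (450, -340.3, 120, -20) -> [19.75 16.44  0.28] spin -72.0
```

To row units: 19.7 cm is 0.394, 19 cm is 0.38, -47 degrees is -0.3917.

>>> servo_tool(
  plan=[
    [[0.044,0.036,0,-0.05,1],[0.088,0.072,0,-0.1,1],[0.132,0.11,0,-0.15,1],[0.176,0.146,0,-0.2,1],[0.22,0.182,0,-0.25,1],[0.264,0.22,0,-0.3,1],[0.308,0.256,0,-0.35,1],[0.352,0.292,0,-0.3917,1],[0.38,0.316,0,-0.3917,1],[0.394,0.326,0,-0.3917,1],[0.394,0.326,0,-0.3917,1],[0.394,0.326,0,-0.3917,1],[0.394,0.326,0,-0.3917,1]],
  ],
)

```text
time_s: 15.32
position: [0.4503, -0.3394, 0.1203]
orientation: [[0.707, -0.707, -0.0], [-0.707, -0.707, 0.0], [-0.0, 0.0, -1.0]]
ft_force: [0.7, 0.5, -0.3]
grip_width: 0.0874
grip_force: 0.0
```

Run:
```python
from m import *
go(450,-340.3,26,-45)
```

```text
to (450, -340.3, 26, -45) -> [0.05 0.08 9.43] spin 0.0
```

>>> servo_tool(
  plan=[
    [[0,0.002,0.06,0,1],[0,0.002,0.12,0,1],[0,0.002,0.16,0,1],[0,0.002,0.18,0,1],[0,0.002,0.188,0,1],[0,0.002,0.188,0,1],[0,0.002,0.188,0,1],[0,0.002,0.188,0,0.4],[0,0.002,0.188,0,0.4],[0,0.002,0.188,0,0.4],[0,0.002,0.188,0,0.4],[0,0.002,0.188,0,0.4],[0,0.002,0.188,0,0.4],[0,0.002,0.188,0,0.4],[0,0.002,0.188,0,0.4],[0,0.002,0.188,0,0.4]],
  ],
)

```text
time_s: 16.65
position: [0.4494, -0.3406, 0.0269]
orientation: [[0.708, -0.707, 0.0], [-0.707, -0.708, -0.0], [0.0, -0.0, -1.0]]
ft_force: [-0.1, 2.2, 5.0]
grip_width: 0.0545
grip_force: 25.0
```

To row units: -10 cm is -0.2, -8 cm is -0.16.

>>> servo_tool(
  plan=[
    [[0,0,-0.04,0,0.4],[0,0,-0.1,0,0.4],[0,0,-0.16,0,0.4],[0,0,-0.2,0,0.4],[0,0,-0.2,0,0.4],[0,0,-0.2,0,0.4]],
  ],
)

```text
time_s: 17.15
position: [0.4496, -0.3406, 0.1273]
orientation: [[0.707, -0.707, 0.002], [-0.707, -0.707, -0.0], [0.002, -0.001, -1.0]]
ft_force: [-0.5, -1.1, -2.9]
grip_width: 0.0546
grip_force: 25.0
```

Run:
```python
from m import *
go(591.4,180.9,126,-84)
```

```text
to (591.4, 180.9, 126, -84) -> [-26.83 -46.91   0.14] spin 39.0
```

To row units: -46.9 cm is -0.938, -3.5 cm is -0.07, 39 degrees is 0.325.

>>> servo_tool(
  plan=[
    [[-0.03,-0.052,0,0.0217,0.4],[-0.07,-0.122,0,0.0433,0.4],[-0.11,-0.192,0,0.065,0.4],[-0.15,-0.262,0,0.0867,0.4],[-0.19,-0.332,0,0.1083,0.4],[-0.23,-0.402,0,0.13,0.4],[-0.27,-0.472,0,0.1517,0.4],[-0.31,-0.542,0,0.175,0.4],[-0.35,-0.612,0,0.2,0.4],[-0.39,-0.682,0,0.225,0.4],[-0.43,-0.752,0,0.25,0.4],[-0.47,-0.822,0,0.275,0.4],[-0.5,-0.876,0,0.3,0.4],[-0.524,-0.918,0,0.3167,0.4],[-0.536,-0.938,0,0.325,0.4],[-0.536,-0.938,0,0.325,0.4],[-0.536,-0.938,0,0.325,0.4],[-0.536,-0.938,0,0.325,0.4]],
  ],
)

```text
time_s: 18.65
position: [0.59, 0.1797, 0.1251]
orientation: [[0.105, -0.994, -0.002], [-0.994, -0.105, -0.001], [0.001, 0.003, -1.0]]
ft_force: [0.3, -0.2, -2.0]
grip_width: 0.0543
grip_force: 25.0
```

Run:
```python
from m import *
go(591.4,180.9,33.4,-84)
im,d=snap('scene');w=cloud('scene',d)
cv2.imwrite('pics/c1.png',cv2.cvtColor(cv2.resize(im[40:240,150:400],None,fx=3,fy=3),cv2.COLOR_RGB2BGR))
```

```text
to (591.4, 180.9, 33.4, -84) -> [-0.11 -0.17  9.17] spin 0.0
```

View pics/c1.png

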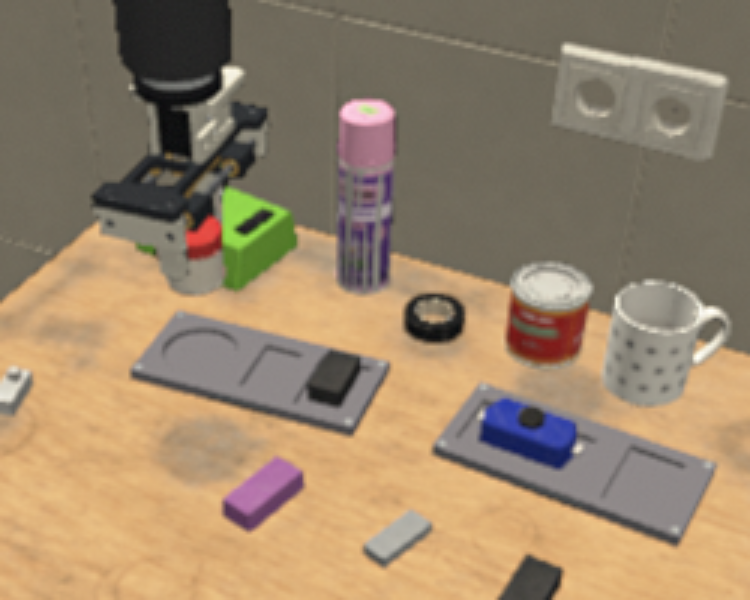

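Block and guide appear seated in their pockets at (333,378) and (528,432), and the tub hangs upright at (197,250). Lower the tub.

To row units: 9.2 cm is 0.184, 9 cm is 0.18.

>>> servo_tool(
  plan=[
    [[-0.002,-0.002,0.06,0,0.4],[-0.002,-0.002,0.12,0,0.4],[-0.002,-0.002,0.156,0,0.4],[-0.002,-0.002,0.172,0,0.4],[-0.002,-0.002,0.18,0,0.4],[-0.002,-0.002,0.184,0,0.4],[-0.002,-0.002,0.184,0,0.4],[-0.002,-0.002,0.184,0,0.4],[-0.002,-0.002,0.184,0,0.95],[-0.002,-0.002,0.184,0,0.95],[-0.002,-0.002,0.184,0,0.95],[-0.002,-0.002,0.184,0,0.95],[-0.002,-0.002,0.184,0,0.95],[-0.002,-0.002,0.184,0,0.95],[-0.002,-0.002,0.16,0,0.95],[-0.002,-0.002,0.1,0,0.95],[-0.002,-0.002,0.02,0,0.95],[-0.002,-0.002,0,0,0.9],[-0.002,-0.002,0,0,0.9]],
  ],
)

```text
time_s: 20.28
position: [0.5944, 0.183, 0.1321]
orientation: [[0.106, -0.994, 0.007], [-0.994, -0.106, 0.004], [-0.003, -0.008, -1.0]]
ft_force: [0.1, -0.1, -0.3]
grip_width: 0.08
grip_force: 0.0
```

Run:
```python
from m import *
go(457.5,308.4,120,14)
```

```text
to (457.5, 308.4, 120, 14) -> [-13.92  12.3    1.16] spin -97.9
```

To row units: -14.1 cm is -0.282, 11.9 cm is 0.238, -97.9 degrees is -0.8158.

>>> servo_tool(
  plan=[
    [[-0.022,0.018,0,-0.05,0.7],[-0.044,0.038,0,-0.1083,0.7],[-0.07,0.06,0,-0.1667,0.7],[-0.1,0.084,0,-0.225,0.7],[-0.13,0.11,0,-0.2833,0.7],[-0.16,0.136,0,-0.3417,0.7],[-0.19,0.16,0,-0.4,0.7],[-0.212,0.18,0,-0.4583,0.7],[-0.234,0.198,0,-0.5167,0.7],[-0.252,0.214,0,-0.575,0.7],[-0.266,0.226,0,-0.6333,0.7],[-0.28,0.238,0,-0.6917,0.7],[-0.282,0.238,0,-0.75,0.7],[-0.282,0.238,0,-0.8083,0.7],[-0.282,0.238,0,-0.8158,0.7],[-0.282,0.238,0,-0.8158,0.7],[-0.282,0.238,0,-0.8158,0.7],[-0.282,0.238,0,-0.8158,0.7]],
  ],
)

```text
time_s: 21.78
position: [0.4588, 0.3093, 0.1266]
orientation: [[0.971, 0.238, -0.0], [0.238, -0.971, -0.0], [-0.0, 0.0, -1.0]]
ft_force: [-0.0, -1.1, -0.2]
grip_width: 0.0614
grip_force: 0.0
```

Run:
```python
from m import *
go(457.5,308.4,7.5,14)
print(robot.get_obs()['grip_width'])
```

```text
to (457.5, 308.4, 7.5, 14) -> [-0.15  0.05 11.91] spin -0.2
0.0613711600689271
```

To row units: 11.9 cm is 0.238, 11.4 cm is 0.228.

>>> servo_tool(
  plan=[
    [[-0.002,0,0.08,0,0.7],[-0.002,0,0.16,0,0.7],[-0.002,0,0.204,0,0.7],[-0.002,0,0.228,0,0.7],[-0.002,0,0.238,0,0.7],[-0.002,0,0.238,0,0.7],[-0.002,0,0.238,0,0.7],[-0.002,0,0.238,0,0.05],[-0.002,0,0.238,0,0.05],[-0.002,0,0.238,0,0.05],[-0.002,0,0.238,0,0.05],[-0.002,0,0.238,0,0.05],[-0.002,0,0.238,0,0.05],[-0.002,0,0.238,0,0.05],[-0.002,0,0.238,0,0.05],[-0.002,0,0.238,0,0.05],[-0.002,0,0.238,0,0.05]],
  ],
)

```text
time_s: 23.2
position: [0.4578, 0.3093, 0.0077]
orientation: [[0.971, 0.241, 0.0], [0.241, -0.971, 0.0], [0.0, -0.0, -1.0]]
ft_force: [-1.3, -0.8, 4.8]
grip_width: 0.0219
grip_force: 25.0
```

To row units: -12 cm is -0.24, -9 cm is -0.18.

>>> servo_tool(
  plan=[
    [[0,0,-0.04,0,0.05],[0,0,-0.1,0,0.05],[0,0,-0.18,0,0.05],[0,0,-0.24,0,0.05],[0,0,-0.24,0,0.05],[0,0,-0.24,0,0.05]],
  ],
)

```text
time_s: 23.7
position: [0.4584, 0.3101, 0.1294]
orientation: [[0.971, 0.241, 0.002], [0.241, -0.971, 0.003], [0.003, -0.003, -1.0]]
ft_force: [-0.1, 0.0, -0.8]
grip_width: 0.0218
grip_force: 25.0
```

Run:
```python
from m import *
go(599.8,105.4,127,6.4)
```

```text
to (599.8, 105.4, 127, 6.4) -> [ 8.8  23.27  0.2 ] spin 7.5
```

To row units: 23.2 cm is 0.464, 22.8 cm is 0.456, 7.5 degrees is 0.0625.

>>> servo_tool(
  plan=[
    [[0.02,0.052,0,0.0083,0.05],[0.044,0.116,0,0.0167,0.05],[0.068,0.18,0,0.025,0.05],[0.092,0.244,0,0.0333,0.05],[0.116,0.308,0,0.0417,0.05],[0.14,0.372,0,0.05,0.05],[0.16,0.424,0,0.0583,0.05],[0.172,0.456,0,0.0625,0.05],[0.176,0.464,0,0.0625,0.05],[0.176,0.464,0,0.0625,0.05],[0.176,0.464,0,0.0625,0.05],[0.176,0.464,0,0.0625,0.05]],
  ],
)

```text
time_s: 24.7
position: [0.5982, 0.1059, 0.1268]
orientation: [[0.994, 0.113, -0.001], [0.113, -0.994, -0.0], [-0.001, 0.0, -1.0]]
ft_force: [-0.4, 0.1, -1.4]
grip_width: 0.0215
grip_force: 25.0
```

Run:
```python
from m import *
go(599.8,105.4,14,6.4)
print(robot.get_obs()['grip_width'])
```

```text
to (599.8, 105.4, 14, 6.4) -> [ 0.16  0.06 11.28] spin 0.1
0.021464884461358663
```

To row units: 11.3 cm is 0.226, 11.1 cm is 0.222.

>>> servo_tool(
  plan=[
    [[0.002,0,0.08,0,0.05],[0.002,0,0.15,0,0.05],[0.002,0,0.192,0,0.05],[0.002,0,0.214,0,0.05],[0.002,0,0.222,0,0.05],[0.002,0,0.226,0,0.05],[0.002,0,0.226,0,0.05],[0.002,0,0.226,0,0.05],[0.002,0,0.226,0,0.4],[0.002,0,0.226,0,0.4],[0.002,0,0.226,0,0.4],[0.002,0,0.226,0,0.4],[0.002,0,0.226,0,0.4],[0.002,0,0.21,0,0.4],[0.002,0,0.16,0,0.4],[0.002,0,0.08,0,0.4],[0.002,0,0,0,0.4],[0.002,0,0,0,0.6],[0.002,0,0,0,0.7],[0.002,0,0,0,0.7]],
  ],
)

```text
time_s: 26.37
position: [0.5999, 0.1054, 0.1283]
orientation: [[0.994, 0.112, 0.001], [0.112, -0.994, 0.001], [0.001, -0.001, -1.0]]
ft_force: [-0.3, -1.1, -0.6]
grip_width: 0.05
grip_force: 0.0
```

Run:
```python
from m import *
go(447.5,-216,120,-1.9)
```

```text
to (447.5, -216, 120, -1.9) -> [-18.74  30.23   0.8 ] spin 8.3
```

To row units: 30.2 cm is 0.604, 29.7 cm is 0.594, 8.3 degrees is 0.0692.

>>> servo_tool(
  plan=[
    [[-0.04,0.064,0,0.0083,0.75],[-0.08,0.128,0,0.0167,0.75],[-0.12,0.194,0,0.025,0.75],[-0.16,0.258,0,0.0333,0.75],[-0.2,0.322,0,0.0417,0.75],[-0.24,0.388,0,0.05,0.75],[-0.28,0.452,0,0.0583,0.75],[-0.32,0.516,0,0.0667,0.75],[-0.352,0.568,0,0.0692,0.75],[-0.368,0.594,0,0.0692,0.75],[-0.374,0.604,0,0.0692,0.75],[-0.374,0.604,0,0.0692,0.75],[-0.374,0.604,0,0.0692,0.75],[-0.374,0.604,0,0.0692,0.75]],
  ],
)

```text
time_s: 27.53
position: [0.4484, -0.215, 0.1272]
orientation: [[0.999, -0.032, -0.001], [-0.032, -0.999, 0.0], [-0.001, -0.0, -1.0]]
ft_force: [-0.6, -0.1, 0.2]
grip_width: 0.0659
grip_force: 0.0
```

Run:
```python
from m import *
go(447.5,-216,8,-1.9)
```

```text
to (447.5, -216, 8, -1.9) -> [-0.08  0.1  11.92] spin 0.1
```

To row units: 11.9 cm is 0.238, 11.4 cm is 0.228.

>>> servo_tool(
  plan=[
    [[-0.002,0.002,0.08,0,0.75],[-0.002,0.002,0.16,0,0.75],[-0.002,0.002,0.204,0,0.75],[-0.002,0.002,0.228,0,0.75],[-0.002,0.002,0.238,0,0.75],[-0.002,0.002,0.238,0,0.75],[-0.002,0.002,0.238,0,0.75],[-0.002,0.002,0.238,0,0.2],[-0.002,0.002,0.238,0,0.2],[-0.002,0.002,0.238,0,0.2],[-0.002,0.002,0.238,0,0.2],[-0.002,0.002,0.238,0,0.2],[-0.002,0.002,0.238,0,0.2],[-0.002,0.002,0.238,0,0.2],[-0.002,0.002,0.238,0,0.2],[-0.002,0.002,0.238,0,0.2]],
  ],
  newtons=20,
)

```text
time_s: 28.87
position: [0.4472, -0.2167, 0.0089]
orientation: [[0.999, -0.033, 0.0], [-0.033, -0.999, -0.0], [0.0, 0.0, -1.0]]
ft_force: [-1.4, 0.4, 5.6]
grip_width: 0.0336
grip_force: 20.0
```

To row units: -11 cm is -0.22, -8 cm is -0.16.

>>> servo_tool(
  plan=[
    [[0,0,-0.04,0,0.2],[0,0,-0.1,0,0.2],[0,0,-0.16,0,0.2],[0,0,-0.22,0,0.2],[0,0,-0.22,0,0.2],[0,0,-0.22,0,0.2]],
  ],
)

```text
time_s: 29.37
position: [0.4481, -0.2167, 0.1201]
orientation: [[0.999, -0.033, 0.004], [-0.033, -0.999, -0.0], [0.004, 0.0, -1.0]]
ft_force: [0.1, 0.4, -0.7]
grip_width: 0.0336
grip_force: 20.0
```

Run:
```python
from m import *
go(616.2,-259.5,118,-2)
```

```text
to (616.2, -259.5, 118, -2) -> [16.94  3.72  0.28] spin 0.1
```

To row units: 16.9 cm is 0.338, 16.2 cm is 0.324.

>>> servo_tool(
  plan=[
    [[0.05,0.012,0,0,0.2],[0.11,0.024,0,0,0.2],[0.17,0.038,0,0,0.2],[0.23,0.05,0,0,0.2],[0.29,0.064,0,0,0.2],[0.324,0.072,0,0,0.2],[0.338,0.074,0,0,0.2],[0.338,0.074,0,0,0.2],[0.338,0.074,0,0,0.2],[0.338,0.074,0,0,0.2],[0.338,0.074,0,0,0.2]],
  ],
)

```text
time_s: 30.28
position: [0.6136, -0.2589, 0.1186]
orientation: [[0.999, -0.033, -0.0], [-0.033, -0.999, 0.0], [-0.0, -0.0, -1.0]]
ft_force: [0.4, 0.0, 0.2]
grip_width: 0.0342
grip_force: 20.0
```

Run:
```python
from m import *
go(616.2,-259.5,15,-2)
```

```text
to (616.2, -259.5, 15, -2) -> [ 0.26  0.05 10.36] spin 0.1
```

To row units: 10.3 cm is 0.206, 10 cm is 0.2.

>>> servo_tool(
  plan=[
    [[0.004,0,0.08,0,0.2],[0.004,0,0.14,0,0.2],[0.004,0,0.18,0,0.2],[0.004,0,0.2,0,0.2],[0.004,0,0.206,0,0.2],[0.004,0,0.206,0,0.2],[0.004,0,0.206,0,0.2],[0.004,0,0.206,0,0.58],[0.004,0,0.206,0,0.58],[0.004,0,0.206,0,0.58],[0.004,0,0.206,0,0.58],[0.004,0,0.206,0,0.58],[0.004,0,0.19,0,0.58],[0.004,0,0.14,0,0.58],[0.004,0,0.06,0,0.58],[0.004,0,0,0,0.58],[0.004,0,-0.06,0,0.58],[0.004,0,-0.06,0,0.58]],
  ],
)

```text
time_s: 31.78
position: [0.6202, -0.2604, 0.1568]
orientation: [[0.999, -0.031, 0.011], [-0.031, -0.999, -0.003], [0.011, 0.003, -1.0]]
ft_force: [0.8, -0.6, 1.1]
grip_width: 0.0508
grip_force: 0.0
```

>>> servo_tool(
  plan=[
    [[-0.08,0,0,0,0.6],[-0.16,-0.02,0,0,0.6],[-0.24,-0.04,-0.02,0,0.6],[-0.32,-0.04,-0.06,0,0.6],[-0.36,-0.04,-0.1,0,0.6],[-0.36,-0.04,-0.1,0,0.6],[-0.36,-0.04,-0.1,0,0.6],[-0.36,-0.04,-0.1,0,0.6]],
  ],
)

```text
time_s: 32.45
position: [0.4378, -0.2334, 0.1991]
orientation: [[0.999, -0.033, 0.002], [-0.033, -0.999, -0.0], [0.002, -0.0, -1.0]]
ft_force: [0.3, -0.5, -0.6]
grip_width: 0.0524
grip_force: 0.0
```

Run:
```python
from m import *
im,d=snap('top');w=cloud('top',d);np.savez('top1.npz',im=im,w=w)
cv2.imwrite('pics/e1.png',cv2.cvtColor(cv2.resize(im[130:235,125:385],None,fx=3,fy=3),cv2.COLOR_RGB2BGR))
im,d=snap('scene');w=cloud('scene',d);np.savez('scene1.npz',im=im,w=w)
cv2.imwrite('pics/e2.png',cv2.cvtColor(cv2.resize(im[110:270,150:400],None,fx=3,fy=3),cv2.COLOR_RGB2BGR))
```

```text
(no output)
```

View pics/e1.png

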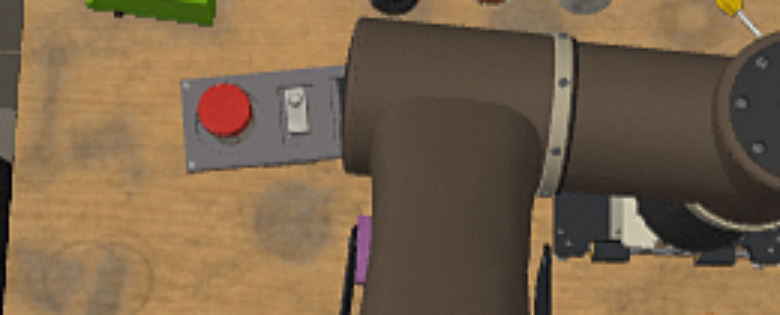

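View pics/e2.png

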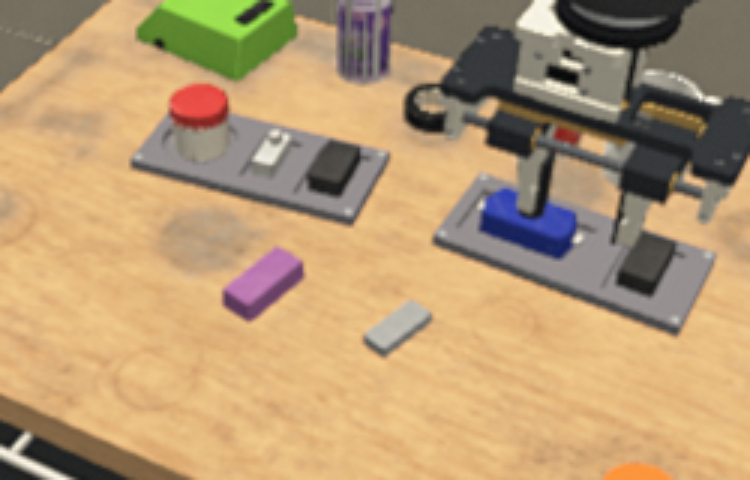

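Everything looks seated: tub (200,120), gauge (270,152), block (333,167), guide (528,222) and block (645,264). Checking numerically.

Run:
```python
from m import *
w=np.load('scene1.npz')['w']*1000
T=dict(tub=((598.5,117.3),6.4,64,61,29,29),gauge=((598.5,117.3),6.4,-12,24,25,11),blockB=((598.5,117.3),6.4,-76,28,30,17),guide=((618.5,-193.5),-2,45,32,22,44),blockE=((618.5,-193.5),-2,-66,28,30,17))
for k,(c,a,y,zt,hx,hy) in T.items():
    t=np.radians(a);R=np.array([[np.cos(t),-np.sin(t)],[np.sin(t),np.cos(t)]])
    l=(w[...,:2]+[2,1]-c)@R-[0,y];z=w[...,2]+2
    m=(abs(l[...,0])<hx+12)&(abs(l[...,1])<hy+12)&(abs(z-zt)<3.5)
    q=l[m];zz=z[m];A=np.c_[q,np.ones(len(q))];f=np.linalg.lstsq(A,zz,rcond=None)[0]
    print(k,len(q),'mid',((np.percentile(q,2,0)+np.percentile(q,98,0))/2).round(1),'ext',(np.percentile(q,98,0)-np.percentile(q,2,0)).round(1),'ztop',np.median(zz).round(1),'exp',zt,'tilt',f[:2].round(3))
o=np.load('scene0.npz')['w']
n=np.load('scene1.npz')['w']
for s,ww in(('0',o),('1',n)): objs(s,ww,None,.005,.05,dict(wax=(238,204,16),whet=(283,219,13)))
```

```text
tub 196 mid [-0.1 -2.3] ext [51.5 51.5] ztop 60.9 exp 61 tilt [ 0.012 -0.011]
gauge 74 mid [-1.   0.2] ext [48.3 21.6] ztop 24.0 exp 24 tilt [-0.002 -0.06 ]
blockB 160 mid [-0.4 -0.3] ext [56.3 33.3] ztop 27.7 exp 28 tilt [0.006 0.001]
guide 255 mid [-1.8 -2. ] ext [41.6 79.7] ztop 31.6 exp 32 tilt [ 0.012 -0.   ]
blockE 204 mid [ 1.  -0.4] ext [56.7 31.6] ztop 27.8 exp 28 tilt [0.002 0.002]
0 wax c 445.8 26.9 size 75.4 34.5 longdir deg -12.6 ztop 20.8 302 mean [441.3  25.4]
0 whet c 454.7 -97.2 size 61.6 26.7 longdir deg -18.1 ztop 11.9 194 mean [452.3 -97.3]
1 wax c 444.4 27.5 size 75.1 34.3 longdir deg -12.4 ztop 20.4 305 mean [441.2  25.5]
1 whet c 453.6 -96.9 size 61.0 25.8 longdir deg -16.8 ztop 12.0 194 mean [452.3 -97.5]
```

```bash
python3 -c "
from station import robot
print(robot.sign_off())"
```

```text
the job is handed in; nothing more can be done
None
```

Both kits are made up and handed in at about 33 s. By my final camera check, all five things sit within about 3 mm of their pocket centres at the right height; the gauge's flatness read right at the 0.06 rad limit, which I took as measurement noise. The wax and whetstone have not moved, and no verdict came back at hand-in.

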